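Bottom the press screw on a worn bushing and back it off a quarter turn

TASK

Turn the black wing knob of the little preload press clockwise until its foot bottoms on the bronze bushing, finger-tight only so that the worn bushing is not crushed, and then back the knob off a quarter of a turn and let go. Leave the bushing sitting on its anvil, and leave the pick, washer, slide pins and wrench alone.

Things in the scene. Friction and masses are not known exactly. Their poses are not given: they have to be found in the camera images.
- knob_grip (a point): Black wing knob (thumbscrew) on top of the press: upright flat bar 42 mm long, 14 mm thick, 32 mm high, white mark on top near one end. This point: middle of the bar, on its vertical turning axis, 150 mm above the table, 30 mm above the green bridge. x along the bar towards the mark, y across it, z up; turns with the knob, which neither rises nor sinks. Turning it freely takes about 0.04 N m.
- knob (a joint): Angle of the knob in rad, 0 at the start, growing clockwise seen from above (lowers the foot, 20 mm per full turn), falling anticlockwise (raises it). Range -2.5 to 7.5. Where it bottoms differs each time: 0.5 to 3.2 rad.
- foot_face (a point): Centre of the underside of the press foot (steel disc 28 mm across, z up) that slides straight down as the knob turns clockwise. Each newton it presses adds 0.0032 N m to the knob's torque. Finger-tight is a press of 10 to 80 N, or 0.03 to 0.25 N m on top of the free-turning torque, and comes a little springily within 0.05 to 0.3 rad of first touch; more crushes the bushing.
- bushing_mid (a point): Worn bronze bushing, a tube 30 mm across standing upright on a spigot of the steel anvil, right under the foot. This point is on its axis about half-way up; z up. It is worn: its rim lies somewhere 10 to 14 mm above this point and was not measured, so where its rim meets the foot must be felt.
- press: The preload press, fixed to the table: green base plate 110 x 130 x 14 mm, two guide rods at y = +-47 mm, green bridge 36 x 120 mm with its flat top 120 mm above the table. Origin: centre of the base plate's underside, right below the knob's axis; x across the 110 mm side, y along the 130 mm side, z up.
- anvil: Steel anvil, 42 mm across, standing in the middle of the press base; its height varies. Origin on its axis, z up.
- pick_mid (a point): Red plastic seal pick 137 mm long, 12 mm thick, lying beside the press; its middle. Leave alone.
- washer: Copper crush washer, 26 mm across, 4 mm thick, lying near the press; centre of its underside. Leave alone.
- pin0: Zinc-plated slide pin, 70 mm long, 12 mm thick, lying in the blue tray (100 x 100 x 22 mm); middle of its underside. Leave alone.
- pin1: Second slide pin, like the first. Leave alone.
- pin2: Third slide pin, like the first. Leave alone.
- wrench: Small steel wrench 160 mm long lying on the table. Leave alone.
Things that resemble listed ones, but are neither listed nor needed, are in the scene too. Several things have the shape of the anvil; the one meant has the colours described above.

How it is judged (in metres and radians):
On the way, in this order (a step that is already met when the one before it is completed fails the run):
1. the foot is bottomed on the bushing, pressing it with at least 10 N (contact force between foot and bushing above 10 N), for 0.2 s.
2. the knob is backed off about a quarter turn, so that the foot stands clear of the bushing (z of foot_face in the frame of bushing_mid between 0.0163 and 0.0199 m), for 0.2 s.
At the end, for the whole second after the job is handed in: The foot stands 2.8 to 6.4 mm clear above the bushing, which is the knob backed off from first touch by a quarter turn (50 to 115 degrees), the knob is at rest, and the bushing still stands upright on its anvil (within 4 mm and 0.1 rad) (all of step 2 and horizontal distance between bushing_mid and anvil below 0.004 m and angle between bushing_mid's own z axis and vertical below 0.1 rad and z of bushing_mid in the frame of anvil below 0.045 m and velocity of joint knob between -0.05 and 0.05 rad/s).
It fails at once if the bushing is crushed: the foot presses it with more than 80 N (contact force between foot and bushing above 80 N).
It fails at once if the pick, washer, wrench or a slide pin is moved more than 20 mm (distance of any of pick_mid, washer, pin0, pin1, pin2, wrench from where it was at the start of the episode above 0.02 m).
It also fails if it takes over 72 s, if anything falls off the work surface, if the arm or the gripper's body presses on something with over 40 N, if the wrist force passes 120 N, or if a joint passes its speed limit or range.

ROBOT

A 6-joint arm with a two-finger parallel gripper is mounted at the origin on the work surface. World frame = base frame: x ahead of the robot, y to its left, z up, the work surface at z = 0. Lengths are in mm, angles in rad, forces in N, time in s.
With the tool pointing down it reaches from about 350 to 775 mm from the base axis. Payload 7.3 kg.
Tool frame: the origin (TCP) lies midway between the tips of the shut fingers; the grasp point (between the pads) lies 19 mm behind it (bot.hold_point_z is the distance from the TCP to the grasp point, in mm); z points along the fingers, y is the direction in which the jaws open and shut (so a half turn about z gives the same grasp; the last joint's range is limited). The gripper opens to 92 mm and grips with 3 to 60 N. Pads are 19 mm wide; open, the fingers measure 130 mm over their backs; the gripper's body (75 mm by 190 mm) begins 47 mm behind the grasp point.
Start: joints at [1.159, 0.342, 1.524, -0, 1.275, -0.146], TCP at [137.893, 506.59, 199.641] pointing down, gripper open.
Joint ranges: [-2.53, 2.53], [-0.77, 2.02], [0.04, 2.7], [-1, 4.14], [0.28, 2.66], [-3.11, 3.11]. Speed limits (rad/s): [2.57, 2.57, 3.14, 3.14, 3.14, 3.14].

INTERFACE

Orientations are given as [roll, pitch, yaw] about the fixed x, y, z axes, in that order (R = Rz(yaw) Ry(pitch) Rx(roll)).
In Python, from plant import bot gives the robot as it stands.
- The arm moves only by the tool servo_tool, never from a script. Its argument "series" is a list of rows, each a list of 5 numbers: the opening, from 0 (shut) to 1 (fully open), then the shift along the tool's x, y, z each as a share of 50 mm, from -1 to 1, then the turn about the tool's z as a share of 90 degrees, from -1 to 1. In form: [[gripper, tx, ty, tz, spin], ...]. A call has 1 to 20 rows; each row shifts and turns the commanded pose from where the row before left it, along the tool's axes as they then stand; what a row does not reach is not made up. A row lasts 1/8 s, in which the tool goes at most 62.5 mm and 10.7 degrees, less where a joint would pass 70% of its speed; a pose out of reach is approached as far as the arm can. A call with a number of a shift or a turn outside -1 to 1 is refused whole. A call with a gripper value outside its range is refused whole. The fingers move at their own pace and stop on an object; the grip force is fixed at half the most. Time passes only in rows, so rows that do not move let the fingers close. It gives the time, the measured TCP pose, the force and the opening at its end, in the units of the state.
- bot.get_obs(): the state, without advancing time (a new reading comes with each control period).
- bot.capture(name): name is "side" or "top"; returns the picture (480x640x3 uint8, red, green, blue); there is no depth.
- bot.camera_model(name): a dict with "mtx" (3x3 intrinsics, pixels), "world_from_camera" (4x4, takes a point from camera to world coordinates). Camera axes: x right, y up, looking along -z (the intrinsics and any distortion apply to the point x, -y, -z); pixel columns grow to the right and rows downward; lengths in mm; the calibration is good to about 2 mm. A picture is of the moment at which its call begins. camera_model takes no time and is no camera call.
- bot.close_job(): hands the job in, once; it reports no verdict.
Trained networks look in the newest picture that a camera, given by its name, has taken for a name from the list of things; names that differ only in an ending like _2 or _b are one class to them, and where a whole thing is asked for, a point or a joint stands for the part that bears it (a point fixed in the world has none). Each returns a list of dicts, best first, with "p" (0 to 1); they miss things now and then, are a little off and sometimes report something else, mostly with a low value. They report only what shows in the picture. A call takes as long as a camera call. They do not tell look-alikes from the thing itself.
- bot.outline_of(camera, label): "mask" (480x640 bool, what is visible of it).
- bot.pinpoint(camera, label): "point" ([x, y, z] in mm, in the coordinates of the camera as it stood for that picture, good to about 4 mm: a listed point, or the origin of a listed thing).
The state is a dict: "time": time; "joint_positions": joint angles; "dq": joint speeds; "tau": joint torques, N m; "tool_pos": TCP position; "tcp_rot": TCP orientation; "contact_force": force on the tool from outside, world axes, zero at the start; "moment": the same for the moment, N m; "grip_width": finger opening in mm.
Only numpy, scipy, OpenCV 4.12 (cv2) and the standard library are available. Lean on these libraries where they do the work, as an engineer would, in place of code of your own. Each camera call takes 0.05 s, during which the arm holds its last target.

## Working session

There is one attempt and no reset: what is moved stays moved. The work goes in short steps, Python scripts to look and compute and a tool call to move; the robot and the scene stay as the last step left them, time stands still between calls to the robot, and variables do not carry over. Pictures are saved under pics/ and viewed, and the job is handed in when it is done.

Besides the shell and the picture viewer there is one more tool, called after "Call:" as name(argument=value, ...) on one line, values as JSON. servo_tool: Moves the arm, as the interface text tells. Shift numbers are shares of 50 mm and turn numbers shares of 90 degrees, none past 1 either way. Its arguments: {"type":"object","properties":{"series":{"type":"array"}},"required":["series"]}

```bash
mkdir -p pics; ls
cat > h.py <<'E'
import numpy as np, cv2
from plant import bot
def cap(cam,name):
    im=bot.capture(cam); cv2.imwrite(f'pics/{name}.png',im[:,:,::-1]); return im
def w(cam,p):
    T=np.array(bot.camera_model(cam)['world_from_camera']); return (T@np.append(p,1))[:3]
def proj(cam,P):
    m=bot.camera_model(cam); T=np.linalg.inv(np.array(m['world_from_camera'])); c=(T@np.append(P,1))[:3]
    q=np.array(m['mtx'])@np.array([c[0],-c[1],-c[2]]); return q[:2]/q[2]
def ray(cam,uv,z):
    m=bot.camera_model(cam); T=np.array(m['world_from_camera'])
    d=np.linalg.inv(np.array(m['mtx']))@np.array([uv[0],uv[1],1.]); d=T[:3,:3]@np.array([d[0],-d[1],-d[2]])
    o=T[:3,3]; return o+d*(z-o[2])/d[2]
E
python3 - <<'E'
from h import *
for c in('top','side'):
    cap(c,c+'0'); print(bot.camera_model(c).keys())
    for l in('knob_grip','press'):
        for r in bot.pinpoint(c,l): 
            P=w(c,r['point']); print(c,l,round(r['p'],2),P.round(1),proj(c,P).round())
print(bot.get_obs())
E
```

```text
pics
dict_keys(['mtx', 'world_from_camera'])
top knob_grip 0.78 [541.1  88.  149. ] [203. 225.]
top knob_grip 0.34 [ 376.3 -276.3    2. ] [435. 323.]
top press 0.7 [542.   87.5  -3.4] [225. 233.]
top press 0.65 [540.5  92.3  -4. ] [222. 234.]
dict_keys(['mtx', 'world_from_camera'])
side knob_grip 0.8 [540.1  90.8 149.9] [246. 274.]
side press 0.87 [541.   90.    4.5] [252. 352.]
{'time': 0.3, 'joint_positions': array([ 1.15902405e+00,  3.42300432e-01,  1.52439622e+00, -3.88126340e-05,
        1.27540546e+00, -1.46034644e-01]), 'dq': array([ 0.00083771, -0.00274347,  0.00035288, -0.00093665, -0.001643  ,
        0.00024574]), 'tau': array([-1.34270231e-03, -4.30737519e+01, -2.44086707e+01,  7.14882254e-02,
        5.21299685e-02, -7.31558089e-05]), 'tool_pos': array([137.82967872, 506.44382402, 199.38094473]), 'tcp_rot': array([-3.14108322e+00, -3.74037929e-05,  2.87586632e+00]), 'contact_force': array([-0.06918886,  0.09469564,  0.7810694 ]), 'moment': array([-0.03967351, -0.02110485, -0.01903455]), 'grip_width': 91.97481002568759}
```

View pics/top0.png

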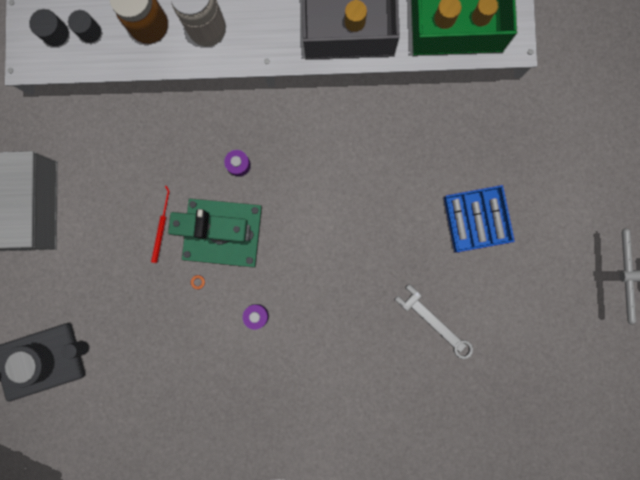

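View pics/side0.png

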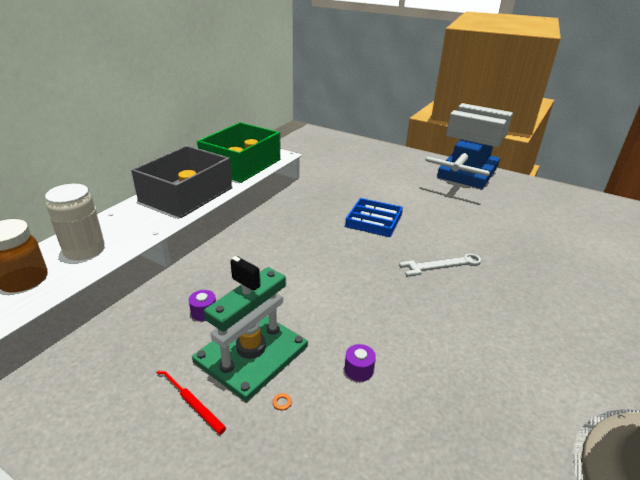

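Run:
```python
from h import *
im=cv2.imread('pics/top0.png'); a=cv2.resize(im[165:305,130:290],None,fx=4,fy=4,interpolation=cv2.INTER_CUBIC)
cv2.imwrite('pics/crop_t.png',a)
im=cv2.imread('pics/side0.png'); a=cv2.resize(im[240:380,170:330],None,fx=4,fy=4,interpolation=cv2.INTER_CUBIC)
cv2.imwrite('pics/crop_s.png',a)
```

```text
(no output)
```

View pics/crop_t.png

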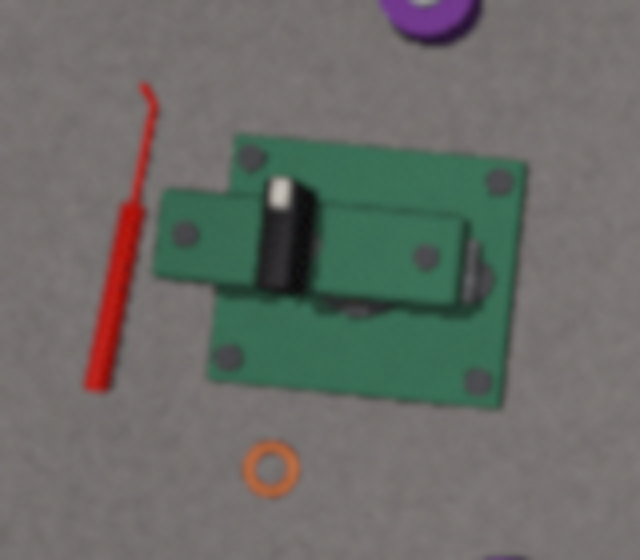

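View pics/crop_s.png

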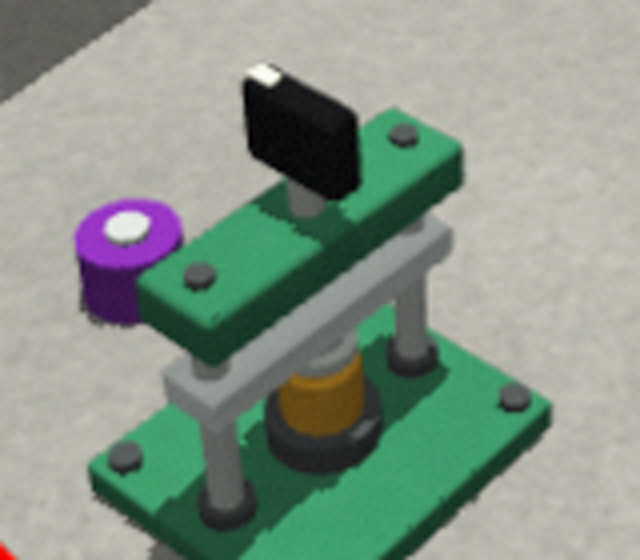

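Run:
```python
from h import *
for c in('top','side'):
    for r in bot.outline_of(c,'knob_grip'):
        ys,xs=np.nonzero(r['mask']); print(c,r['p'],xs.min(),xs.max(),ys.min(),ys.max())
for c in('top','side'):
  for l in('bushing_mid','foot_face','anvil','pick_mid'):
        for r in bot.pinpoint(c,l): 
            P=w(c,r['point']); print(c,l,round(r['p'],2),P.round(1),proj(c,P).round())
m=bot.camera_model('top');print(np.array(m['world_from_camera']).round(3),m['mtx'])
m=bot.camera_model('side');print(np.array(m['world_from_camera']).round(3))
```

```text
top 0.65 194 209 209 239
side 0.89 231 260 256 293
top anvil 0.74 [666.8  60.1  -1. ] [239. 163.]
top anvil 0.73 [ 3.935e+02  3.110e+01 -1.000e-01] [257. 317.]
top anvil 0.57 [545.2  91.5  -5. ] [223. 232.]
top pick_mid 0.61 [553.6 200.1   1.2] [161. 228.]
side bushing_mid 0.53 [539.3  98.3  38.6] [248. 339.]
side foot_face 0.98 [543.1  89.8  54.2] [249. 326.]
side anvil 0.78 [396.6  36.4   2.7] [357. 370.]
side anvil 0.76 [665.8  58.6  -2.4] [203. 312.]
side anvil 0.54 [541.8  92.8  -4.2] [251. 357.]
side pick_mid 0.74 [559.3 202.2   8.9] [188. 399.]
side pick_mid 0.2 [539.3  87.1 149.7] [249. 273.]
[[-2.20000e-02  9.97000e-01 -6.70000e-02  4.57137e+02]
 [-9.99000e-01 -2.40000e-02 -2.90000e-02 -1.04215e+02]
 [-3.10000e-02  6.70000e-02  9.97000e-01  9.20830e+02]
 [ 0.00000e+00  0.00000e+00  0.00000e+00  1.00000e+00]] [[524.89621484   0.         317.54521829]
 [  0.         524.89621484 243.51229169]
 [  0.           0.           1.        ]]
[[-8.56000e-01  3.03000e-01 -4.18000e-01  2.26477e+02]
 [-5.16000e-01 -4.64000e-01  7.20000e-01  4.53573e+02]
 [ 2.40000e-02  8.32000e-01  5.54000e-01  5.17643e+02]
 [ 0.00000e+00  0.00000e+00  0.00000e+00  1.00000e+00]]
```

The wing knob is the black bar with a white end mark, at top (200,224) and side (245,273). These could be mistaken for it:
- the black jars on the shelf, top (48,28) and (85,25)
- the dark vise block, top (38,362)
- the low-scoring network hit at (435,323), which is the wrench

The crops confirm the one on the green bridge. Next I'll fit its pose.

```bash
cat > fit.py <<'E'
from h import *
from scipy.optimize import minimize
def fit(masks,x0):
    def poly(c,x):
        co,s=np.cos(x[2]),np.sin(x[2]); P=[]
        for a in(-21,21):
            for b in(-7,7):
                for z in(134,166): P.append(proj(c,[x[0]+a*co-b*s,x[1]+a*s+b*co,z]))
        return cv2.convexHull(np.float32(P))
    def cost(x):
        t=0
        for c,m in masks.items():
            k=np.zeros((480*4,640*4),np.uint8); cv2.fillConvexPoly(k,np.int32((poly(c,x)+.5)*4),1)
            k=cv2.resize(k.astype(np.float32),(640,480),interpolation=cv2.INTER_AREA)
            t+=np.abs(k-m).sum()/m.sum()
        return t
    r=minimize(cost,x0,method='Nelder-Mead',options=dict(initial_simplex=np.array([x0]+[np.array(x0)+d for d in([5,0,0],[0,5,0],[0,0,.15])])))
    return r.x,r.fun
E
python3 - <<'E'
from fit import *
m={c:bot.outline_of(c,'knob_grip')[0]['mask'] for c in('top','side')}
for k in(m,{'top':m['top']},{'side':m['side']}): print(fit(k,[540.6,89.4,0.0]))
# bridge edges z=120 from top crop
f=lambda u,v:ray('top',(130+(u-1.5)/4,165+(v-1.5)/4),120)
A,B,C,D=f(165,188),f(468,213),f(460,306),f(153,276); print(A,B,C,D,(A+B+C+D)/4)
print([np.degrees(np.arctan2(*(q-p)[[0,1]])) for p,q in((A,B),(D,C))])
E
```

```text
(array([ 5.42014853e+02,  9.04772637e+01, -1.85535533e-01]), np.float64(0.3381621476540728))
(array([ 5.41949044e+02,  9.06938741e+01, -6.31345479e-03]), np.float64(0.1085048426150121))Traceback (most recent call last):
  File "<stdin>", line 3, in <module>
  File "fit.py", line 17, in fit
    r=minimize(cost,x0,method='Nelder-Mead',options=dict(initial_simplex=np.array([x0]+[np.array(x0)+d for d in([5,0,0],[0,5,0],[0,0,.15])])))
    res = _minimize_neldermead(fun, x0, args, callback, bounds=bounds,
                               **options)
    fsim[j] = func(sim[j])
              ~~~~^^^^^^^^
    fx = function(np.copy(x), *(wrapper_args + args))
  File "fit.py", line 13, in cost
    k=np.zeros((480*4,640*4),np.uint8); cv2.fillConvexPoly(k,np.int32((poly(c,x)+.5)*4),1)
                                                                       ~~~~^^^^^
  File "fit.py", line 8, in poly
    for z in(134,166): P.append(proj(c,[x[0]+a*co-b*s,x[1]+a*s+b*co,z]))
                                ~~~~^^^^^^^^^^^^^^^^^^^^^^^^^^^^^^^^^^^
  File "h.py", line 8, in proj
    m=bot.camera_model(cam); T=np.linalg.inv(np.array(m['world_from_camera'])); c=(T@np.append(P,1))[:3]
ValueError: time passes only in moves, steps and waits
```

```bash
python3 - <<'E'
s=open('h.py').read()
s=s.replace("bot.camera_model(cam)","CM(cam)").replace("def cap(","import functools\n@functools.lru_cache\ndef CM(c): return bot.camera_model(c)\ndef cap(",1)
open('h.py','w').write(s)
E
python3 - <<'E'
from fit import *
m={c:bot.outline_of(c,'knob_grip')[0]['mask'] for c in('top','side')}
for k in(m,{'top':m['top']},{'side':m['side']}):
    for y in(-.15,0,.15): print(list(k),fit(k,[541,89.4,y]))
f=lambda u,v:ray('top',(130+(u-1.5)/4,165+(v-1.5)/4),120)
A,B,C,D=f(165,188),f(468,213),f(460,306),f(153,276); print((A+B+C+D)/4)
print([np.degrees(np.arctan2(*(q-p)[[0,1]])) for p,q in((A,B),(D,C))])
print(bot.get_obs()['time'])
E
```

```text
['top', 'side'] (array([ 5.42094841e+02,  9.06316667e+01, -1.97038709e-01]), np.float64(0.3315478094019827))
['top', 'side'] (array([ 5.41930306e+02,  9.06242751e+01, -1.96994080e-01]), np.float64(0.3381835625199872))
['top', 'side'] (array([ 5.42007258e+02,  9.06489199e+01, -1.97806400e-01]), np.float64(0.33338377723970947))
['top'] (array([ 5.42015560e+02,  9.06403618e+01, -4.72867030e-02]), np.float64(0.11758474576271187))
['top'] (array([ 5.42256246e+02,  9.07699843e+01, -8.52068270e-03]), np.float64(0.10911016949152542))
['top'] (array([ 5.42034928e+02,  9.07270673e+01, -3.02712170e-02]), np.float64(0.11455811138014528))
['side'] (array([ 5.42301436e+02,  9.02616960e+01, -2.79947698e-01]), np.float64(0.14235175202156333))
['side'] (array([ 5.42129352e+02,  9.06132613e+01, -2.81047915e-01]), np.float64(0.14150943396226415))
['side'] (array([ 5.41170748e+02,  9.21377037e+01, -2.72427795e-01]), np.float64(0.15288072776280323))
[542.41547477  88.62657216 120.        ]
[np.float64(-173.8202810016273), np.float64(-173.0519267648943)]
1.0
```

Run:
```python
from h import *
a=cv2.imread('pics/top0.png')[200:250,175:225]; cv2.imwrite('pics/kt.png',cv2.resize(np.clip(a.astype(float)*2,0,255).astype(np.uint8),None,fx=11,fy=11,interpolation=cv2.INTER_CUBIC))
a=cv2.imread('pics/side0.png')[250:300,220:270]; cv2.imwrite('pics/ks.png',cv2.resize(np.clip(a.astype(float)*3,0,255).astype(np.uint8),None,fx=11,fy=11,interpolation=cv2.INTER_CUBIC))
```

```text
(no output)
```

View pics/kt.png

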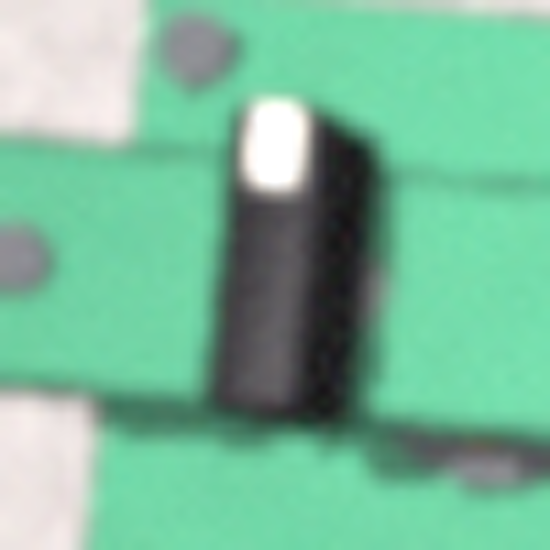

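View pics/ks.png

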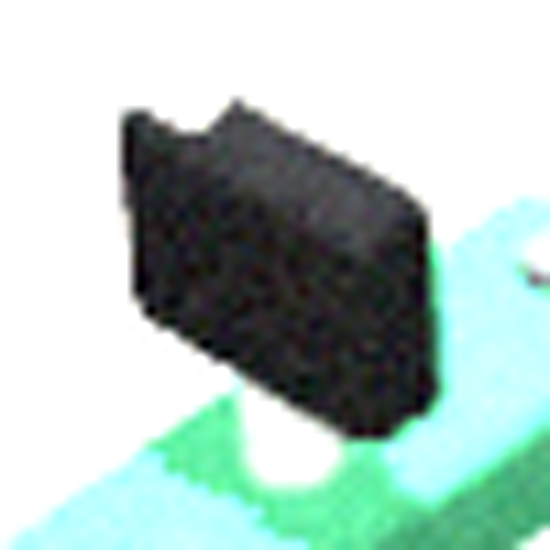

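Call:
servo_tool(series=[[1,0,0,0,-0.092],[1,-0.602,-0.486,0,0],[1,-0.602,-0.486,0,0],[1,-0.602,-0.486,0,0],[1,-0.602,-0.486,0,0],[1,-0.602,-0.486,0,0],[1,-0.602,-0.486,0,0],[1,-0.602,-0.486,0,0],[1,-0.602,-0.486,0,0],[1,-0.602,-0.486,0,0],[1,-0.602,-0.486,0,0],[1,-0.602,-0.486,0,0],[1,-0.602,-0.486,0,0],[1,-0.602,-0.486,0,0],[1,-0.602,-0.486,0,0],[1,-0.602,-0.486,0,0],[1,0,0,0,0]])

```text
time: 3.12
tool_pos: [543.3, 88.2, 199.1]
tcp_rot: [-3.141, 0.0, 3.017]
contact_force: [0.2, 0.9, 0.1]
grip_width: 92.0
```

Run:
```python
from h import *
im=cap('side','s1'); cv2.imwrite('pics/s1c.png',cv2.resize(im[180:330,150:350,::-1],None,fx=4,fy=4,interpolation=cv2.INTER_CUBIC))
im=cap('top','t1'); cv2.imwrite('pics/t1c.png',cv2.resize(im[150:300,110:310,::-1],None,fx=4,fy=4,interpolation=cv2.INTER_CUBIC))
for _ in range(2):
    o=bot.get_obs(); print(o['time'],o['moment'].round(3),o['contact_force'].round(2),o['joint_positions'].round(3),o['tool_pos'])
    bot.capture('side')
```

```text
3.225 [ 0.03   0.032 -0.012] [ 0.34  0.25 -1.17] [ 0.025  0.387  1.457  0.     1.299 -1.424] [541.58906234  90.21767433 199.28856441]
3.275 [-0.013 -0.022  0.003] [-0.75 -0.01  0.82] [ 0.026  0.386  1.457  0.     1.299 -1.424] [541.3365952   90.68456102 199.50952   ]
```

View pics/s1c.png

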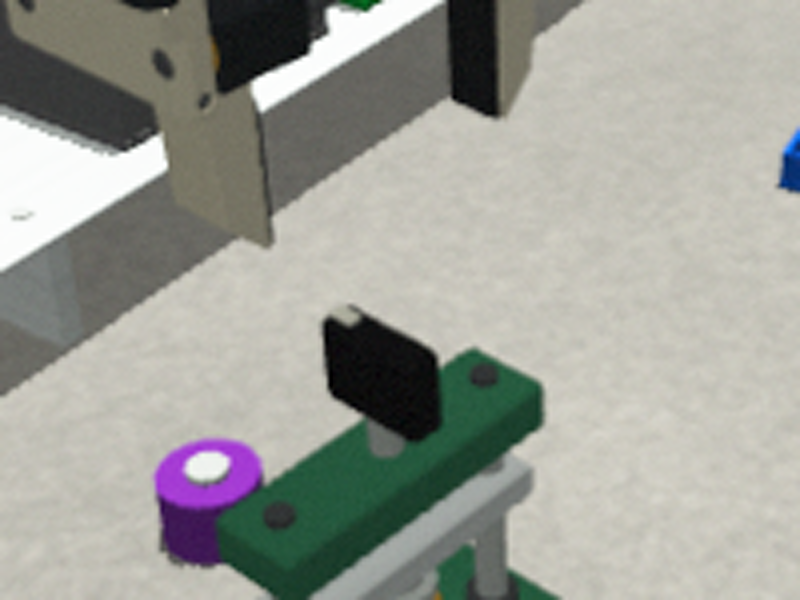

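View pics/t1c.png

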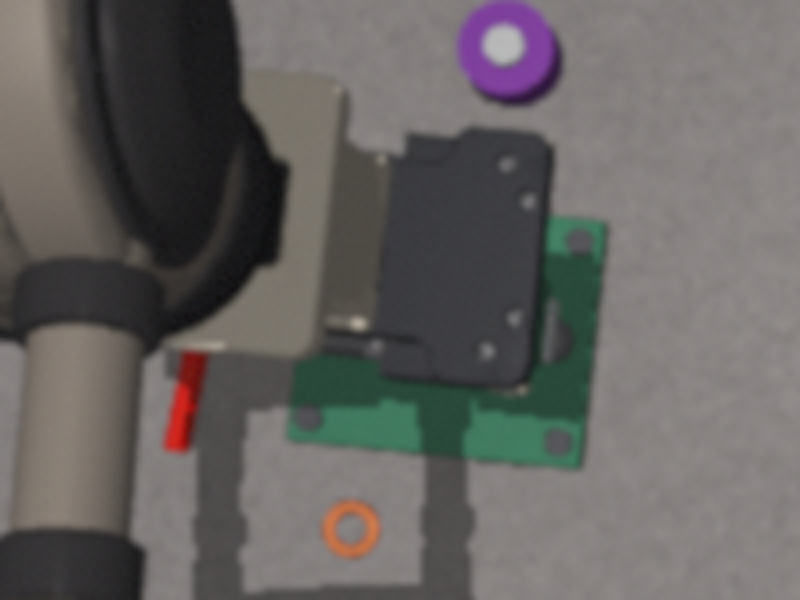

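Call:
servo_tool(series=[[1,0,0,0.3,0],[1,0,0,0.3,0],[1,0,0,0.3,0],[1,0,0,0.25,0],[1,0,0,0.15,0],[1,0,0,0,0],[1,0,0,0,0]])

```text
time: 4.2
tool_pos: [542.4, 90.2, 135.0]
tcp_rot: [3.141, 0.001, 3.02]
contact_force: [-0.1, 0.2, -0.6]
grip_width: 91.6
```

```bash
cat > avg.py <<'E'
import sys
from h import *
n=int(sys.argv[1]) if len(sys.argv)>1 else 6
L=[]
for i in range(n):
    o=bot.get_obs(); L.append(np.r_[o['moment'],o['contact_force'],o['tool_pos'],o['tcp_rot'],o['grip_width'],o['joint_positions'][5],o['tau'][5]])
    if i<n-1: bot.capture('side')
L=np.array(L);m=L.mean(0).round(3)
print('t',o['time'],'Mz %.3f ±%.3f'%(m[2],L[:,2].std()/n**.5),'M',m[:3],'F',m[3:6].round(1),'pos',m[6:9].round(1),'yaw',L[-1,11].round(3),'w',m[12].round(1),'q6',m[13],'tau6',m[14])
E
python3 avg.py 5
python3 - <<'E'
from h import *
im=cap('side','s2'); cv2.imwrite('pics/s2c.png',cv2.resize(im[180:330,150:350,::-1],None,fx=4,fy=4,interpolation=cv2.INTER_CUBIC))
E
```

```text
t 4.4 Mz 0.007 ±0.002 M [0.021 0.004 0.007] F [-0.2 -0.1 -0.2] pos [542.3  90.1 135.1] yaw 3.02 w 91.6 q6 -1.424 tau6 0.0
```

View pics/s2c.png

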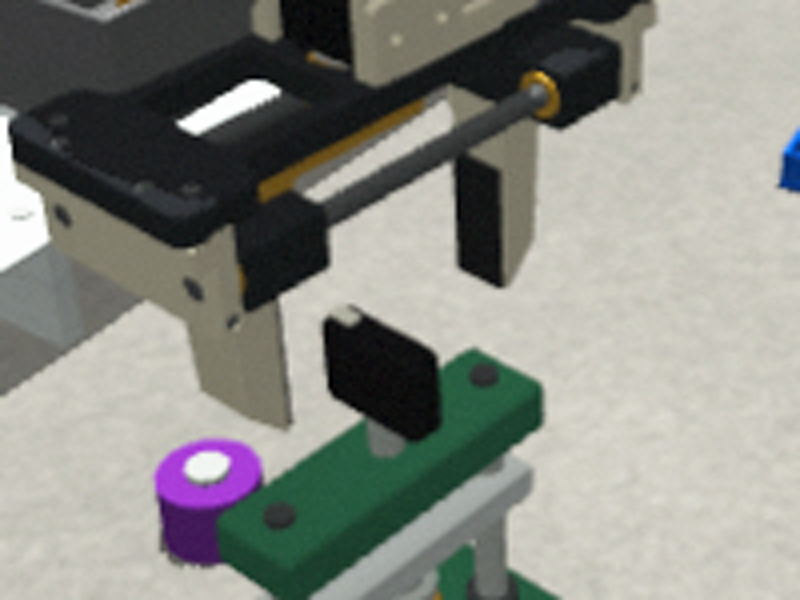

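Call:
servo_tool(series=[[0.3,0,0,0,0],[0.3,0,0,0,0],[0.3,0,0,0,0],[0.22,0,0,0,0],[0.22,0,0,0,0]])

```text
time: 5.08
tool_pos: [541.9, 90.1, 134.6]
tcp_rot: [3.142, -0.0, 3.02]
contact_force: [0.1, 0.1, 0.1]
grip_width: 46.6
```

```bash
python3 avg.py 3
python3 - <<'E'
from h import *
im=cap('side','s3'); cv2.imwrite('pics/s3c.png',cv2.resize(im[220:320,180:310,::-1],None,fx=6,fy=6,interpolation=cv2.INTER_CUBIC))
E
```

```text
t 5.175 Mz -0.018 ±0.013 M [ 0.007  0.002 -0.018] F [0.1 0.2 0.3] pos [542.   90.1 134.6] yaw 3.02 w 42.5 q6 -1.424 tau6 0.0
```

View pics/s3c.png

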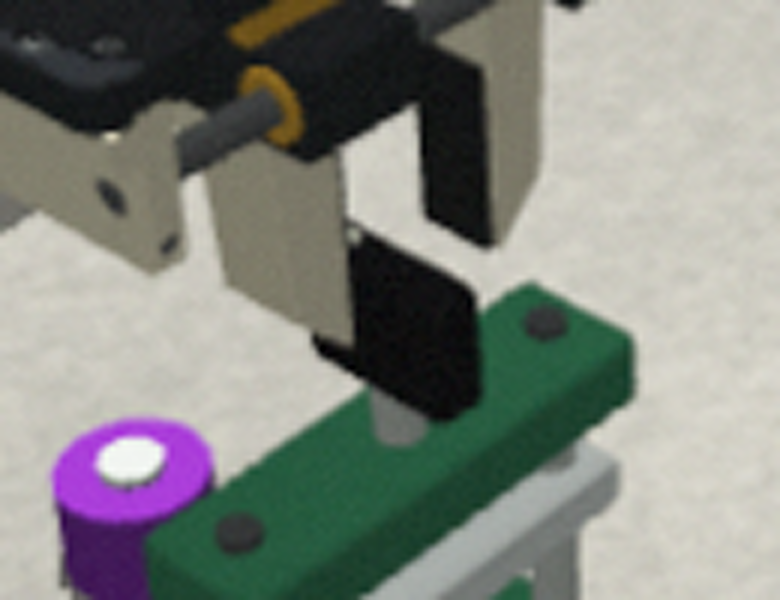

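Call:
servo_tool(series=[[0.18,0,0,0,0],[0.18,0,0,0,0],[0.18,0,0,0,0],[0.18,0,0,0,0],[0.18,0,0,0,0]])

```text
time: 5.85
tool_pos: [542.0, 90.2, 134.6]
tcp_rot: [3.142, 0.0, 3.02]
contact_force: [0.1, -0.1, 0.5]
grip_width: 16.5
```

```bash
python3 avg.py 2
python3 - <<'E'
from h import *
im=cap('side','s4'); cv2.imwrite('pics/s4c.png',cv2.resize(im[220:320,180:310,::-1],None,fx=6,fy=6,interpolation=cv2.INTER_CUBIC))
E
```

```text
t 5.9 Mz 0.006 ±0.024 M [ 0.015 -0.028  0.006] F [-0.2 -0.4  0.5] pos [542.   90.2 134.6] yaw 3.02 w 16.5 q6 -1.424 tau6 0.0
```

View pics/s4c.png

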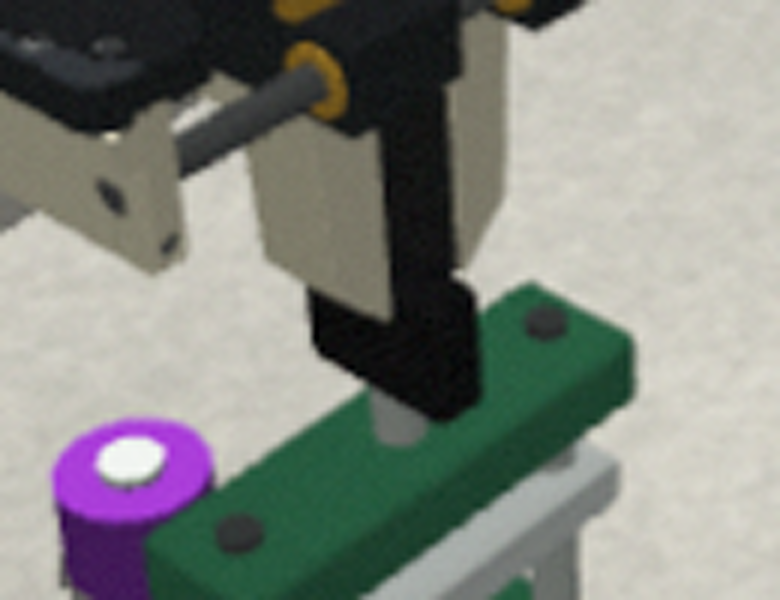

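Call:
servo_tool(series=[[0,0,0,0,0],[0,0,0,0,0],[0,0,0,0,0]])

```text
time: 6.32
tool_pos: [542.1, 90.7, 134.7]
tcp_rot: [3.141, 0.0, 3.02]
contact_force: [1.0, 4.1, -0.7]
grip_width: 13.4
```

```bash
python3 avg.py 4
```

```text
t 6.475 Mz 0.003 ±0.013 M [ 0.923 -0.143  0.003] F [ 1.   5.1 -0.6] pos [542.1  90.7 134.7] yaw 3.02 w 13.2 q6 -1.424 tau6 -0.011
```

Call:
servo_tool(series=[[0,0,0.011,0,0],[0,0,0,0,0.04],[0,0,0,0,0]])

```text
time: 6.85
tool_pos: [542.0, 90.8, 134.6]
tcp_rot: [3.141, 0.0, 2.958]
contact_force: [1.2, 3.7, 0.0]
grip_width: 13.4
```

```bash
python3 avg.py 6
```

```text
t 7.1 Mz -0.037 ±0.014 M [ 0.684 -0.054 -0.037] F [0.5 4.  0.2] pos [542.1  90.7 134.6] yaw 2.958 w 13.2 q6 -1.361 tau6 0.044
```

Call:
servo_tool(series=[[0,0,0.005,0,0.05],[0,0,0,0,0.05],[0,0,0,0,0.05],[0,0,0,0,0.04]])

```text
time: 7.6
tool_pos: [542.1, 90.7, 134.7]
tcp_rot: [-3.141, 0.0, 2.657]
contact_force: [0.5, 3.2, 1.0]
grip_width: 13.2
```

```bash
python3 avg.py 4
python3 - <<'E'
from h import *
im=cap('side','s5'); cv2.imwrite('pics/s5c.png',cv2.resize(im[295:375,200:300,::-1],None,fx=8,fy=7.5,interpolation=cv2.INTER_CUBIC))
E
```

```text
t 7.75 Mz 0.001 ±0.014 M [ 0.462 -0.038  0.001] F [0.2 2.8 0.8] pos [542.1  90.7 134.6] yaw 2.66 w 13.3 q6 -1.06 tau6 -0.013
```

View pics/s5c.png

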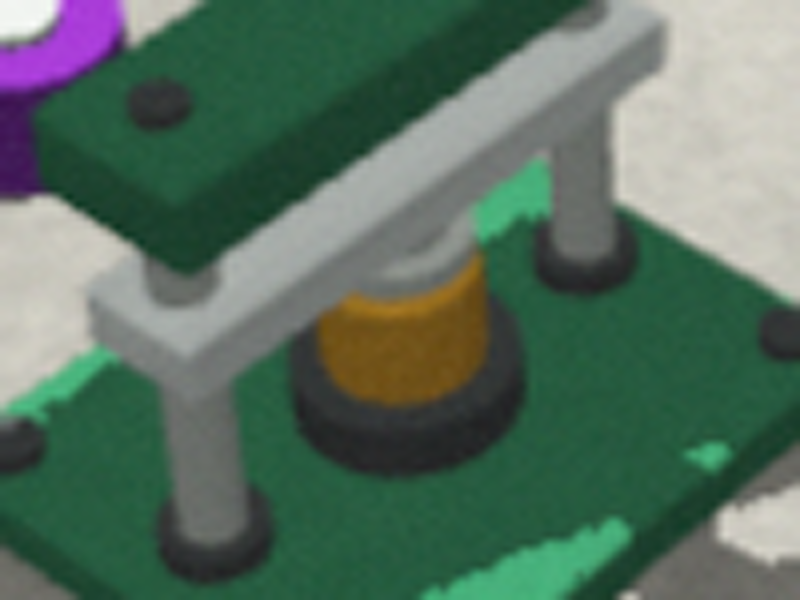

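Call:
servo_tool(series=[[0,0,0.005,0,0.04],[0,0,0,0,0.04]])

```text
time: 8.05
tool_pos: [542.0, 90.7, 134.6]
tcp_rot: [-3.141, 0.0, 2.533]
contact_force: [-0.5, 1.6, 1.2]
grip_width: 13.1
```

```bash
python3 avg.py 2
```

```text
t 8.1 Mz 0.005 ±0.003 M [0.137 0.105 0.005] F [-0.7  1.7  1.3] pos [542.   90.7 134.6] yaw 2.53 w 13.1 q6 -0.934 tau6 -0.402
```

Call:
servo_tool(series=[[0,0,0,0,0.04],[0,0,0,0,0.04]])

```text
time: 8.35
tool_pos: [542.0, 90.7, 134.6]
tcp_rot: [-3.141, 0.0, 2.408]
contact_force: [-1.5, 0.7, 1.4]
grip_width: 13.4
```

```bash
python3 avg.py 2
```

```text
t 8.4 Mz 0.018 ±0.010 M [0.107 0.091 0.018] F [-0.5  1.   1.2] pos [542.   90.7 134.6] yaw 2.405 w 13.3 q6 -0.809 tau6 -0.398
```

Call:
servo_tool(series=[[0,0,0,0,0.04],[0,0,0,0,0.04],[0,0,0,0,0]])

```text
time: 8.78
tool_pos: [542.0, 90.7, 134.6]
tcp_rot: [-3.141, 0.0, 2.285]
contact_force: [-1.2, -0.4, 1.6]
grip_width: 12.9
```

```bash
python3 avg.py 2
```

```text
t 8.825 Mz -0.022 ±0.004 M [-0.091  0.212 -0.022] F [-1.3 -0.2  1.3] pos [542.   90.7 134.6] yaw 2.285 w 13.1 q6 -0.687 tau6 0.189
```

Call:
servo_tool(series=[[0,0,0,0,0.04],[0,0,0,0,0.04],[0,0,0,0,0]])

```text
time: 9.2
tool_pos: [542.0, 90.8, 134.6]
tcp_rot: [-3.141, 0.0, 2.159]
contact_force: [-0.8, -0.5, 0.9]
grip_width: 13.2
```

```bash
python3 avg.py 2
```

```text
t 9.25 Mz -0.017 ±0.010 M [-0.275  0.338 -0.017] F [-1.  -0.8  1.6] pos [542.   90.8 134.6] yaw 2.159 w 13.1 q6 -0.561 tau6 0.19
```

Call:
servo_tool(series=[[0,0,0,0,0.04],[0,0,0,0,0.04],[0,0,0,0,0]])

```text
time: 9.62
tool_pos: [542.0, 90.8, 134.7]
tcp_rot: [-3.141, 0.0, 2.033]
contact_force: [-2.5, -2.3, 2.4]
grip_width: 13.5
```

```bash
python3 avg.py 2
```

```text
t 9.675 Mz -0.041 ±0.005 M [-0.482  0.421 -0.041] F [-2.5 -2.2  2.1] pos [542.   90.8 134.6] yaw 2.033 w 13.4 q6 -0.435 tau6 0.19
```

Call:
servo_tool(series=[[0,0,0,0,0.04],[0,0,0,0,0.04],[0,0,0,0,0]])

```text
time: 10.05
tool_pos: [542.0, 90.8, 134.6]
tcp_rot: [-3.141, 0.0, 1.907]
contact_force: [-3.1, -2.6, 1.6]
grip_width: 13.1
```

```bash
python3 avg.py 4
python3 - <<'E'
from h import *
im=cap('side','s6'); cv2.imwrite('pics/s6c.png',cv2.resize(im[295:375,200:300,::-1],None,fx=8,fy=7.5,interpolation=cv2.INTER_CUBIC))
for l in('bushing_mid','foot_face'):
    for r in bot.pinpoint('side',l): print(l,r['p'],w('side',r['point']))
E
```

```text
t 10.2 Mz -0.010 ±0.012 M [-0.655  0.55  -0.01 ] F [-3.1 -3.2  2.3] pos [542.   90.8 134.6] yaw 1.907 w 13.2 q6 -0.309 tau6 0.081
bushing_mid 0.63 [543.98378293  99.11802001  37.11975839]
foot_face 0.57 [542.18017262  86.73602742  52.37830515]
```

View pics/s6c.png

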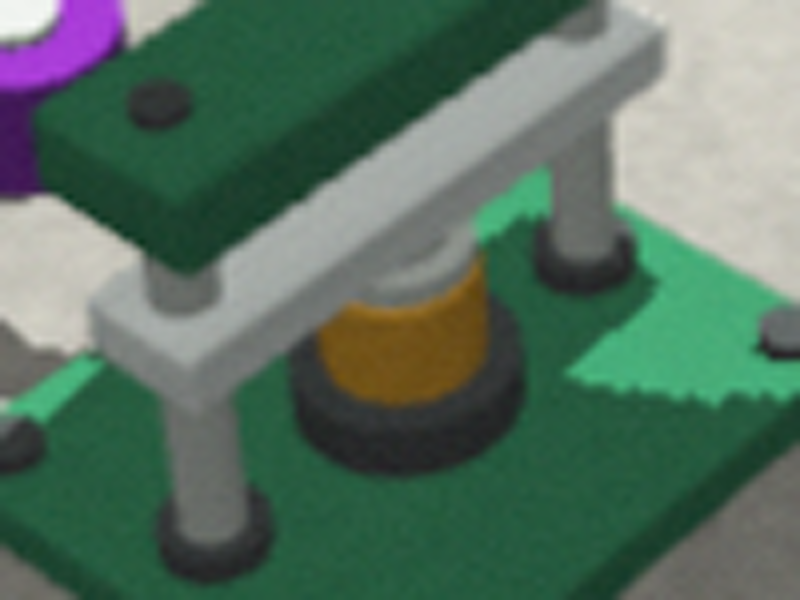

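Call:
servo_tool(series=[[0,0,-0.006,0,0.03],[0,0,0,0,0.03],[0,0,0,0,0],[0,0,0,0,0]])

```text
time: 10.85
tool_pos: [542.0, 90.8, 134.6]
tcp_rot: [-3.142, 0.0, 1.812]
contact_force: [-1.6, -5.0, 1.6]
grip_width: 13.1
```

```bash
python3 avg.py 3
```

```text
t 10.95 Mz -0.008 ±0.004 M [-0.898  0.437 -0.008] F [-2.  -5.1  1.8] pos [542.   90.8 134.6] yaw 1.811 w 13.2 q6 -0.214 tau6 -0.023
```

Call:
servo_tool(series=[[0,0,0,0,0.03],[0,0,0,0,0.03],[0,0,0,0,0],[0,0,0,0,0]])

```text
time: 11.45
tool_pos: [542.0, 90.9, 134.6]
tcp_rot: [3.142, 0.0, 1.717]
contact_force: [-1.7, -4.3, 2.2]
grip_width: 13.0
```

```bash
python3 avg.py 3
```

```text
t 11.55 Mz -0.028 ±0.019 M [-0.948  0.447 -0.028] F [-2.1 -4.5  2.2] pos [542.   90.9 134.6] yaw 1.717 w 12.9 q6 -0.119 tau6 -0.01
```

Call:
servo_tool(series=[[0,-0.008,0,0,0.03],[0,0,0,0,0.03],[0,0,0,0,0],[0,0,0,0,0]])

```text
time: 12.05
tool_pos: [542.0, 90.8, 134.6]
tcp_rot: [3.142, -0.0, 1.623]
contact_force: [-1.8, -2.1, 1.9]
grip_width: 13.4
```

```bash
python3 avg.py 3
```

```text
t 12.15 Mz -0.017 ±0.017 M [-0.597  0.469 -0.017] F [-2.5 -2.7  2.4] pos [542.   90.8 134.6] yaw 1.623 w 13.3 q6 -0.026 tau6 -0.021
```

Call:
servo_tool(series=[[0,0,0,0,0.03],[0,0,0,0,0.03],[0,0,0,0,0],[0,0,0,0,0]])

```text
time: 12.65
tool_pos: [541.9, 90.8, 134.6]
tcp_rot: [-3.142, -0.0, 1.529]
contact_force: [-2.6, -2.7, 1.7]
grip_width: 13.0
```

```bash
python3 avg.py 3
```

```text
t 12.75 Mz 0.052 ±0.019 M [-0.491  0.558  0.052] F [-2.5 -2.2  2.3] pos [541.9  90.8 134.6] yaw 1.529 w 13.1 q6 0.068 tau6 0.052
```

```bash
python3 avg.py 9
python3 - <<'E'
from h import *
im=cap('side','s7'); cv2.imwrite('pics/s7c.png',cv2.resize(im[295:375,200:300,::-1],None,fx=8,fy=7.5,interpolation=cv2.INTER_CUBIC))
E
```

```text
t 13.15 Mz 0.049 ±0.008 M [-0.417  0.531  0.049] F [-2.3 -1.6  2.6] pos [542.   90.8 134.6] yaw 1.528 w 13.3 q6 0.069 tau6 0.059
```

View pics/s7c.png

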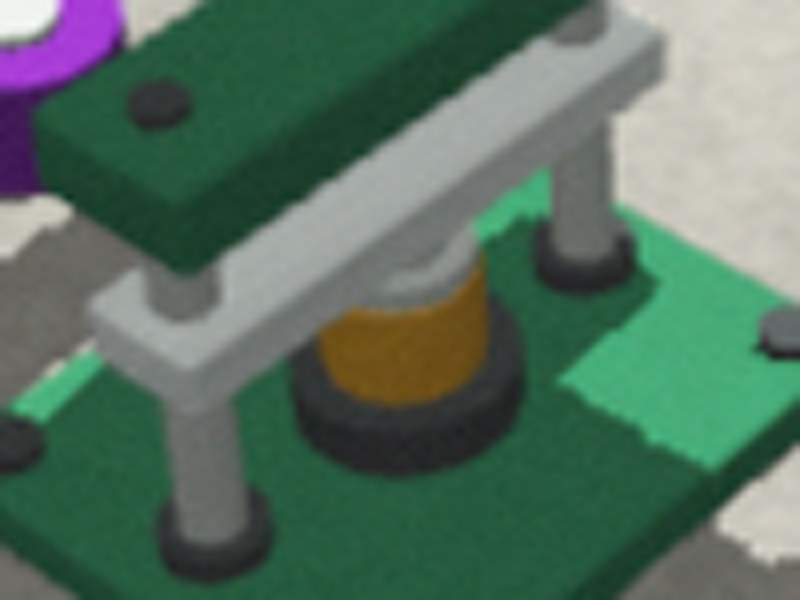

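Call:
servo_tool(series=[[0,0,0,0,0.03],[0,0,0,0,0],[0,0,0,0,0],[0,0,0,0,0]])

```text
time: 13.7
tool_pos: [542.0, 90.7, 134.6]
tcp_rot: [3.142, -0.0, 1.481]
contact_force: [-2.5, -1.0, 2.6]
grip_width: 13.5
```

```bash
python3 avg.py 6
```

```text
t 13.95 Mz 0.126 ±0.023 M [-0.265  0.554  0.126] F [-3.  -0.5  2.3] pos [542.   90.7 134.6] yaw 1.481 w 13.4 q6 0.116 tau6 0.11
```

Call:
servo_tool(series=[[0,0,0,0,0.02],[0,0,0,0,0],[0,0,0,0,0],[0,0,0,0,0]])

```text
time: 14.45
tool_pos: [541.9, 90.7, 134.6]
tcp_rot: [-3.142, -0.0, 1.45]
contact_force: [-3.2, 0.4, 2.9]
grip_width: 13.4
```

```bash
python3 avg.py 6
```

```text
t 14.7 Mz 0.169 ±0.012 M [-0.144  0.6    0.169] F [-2.8 -0.3  2.8] pos [542.   90.7 134.6] yaw 1.45 w 13.2 q6 0.147 tau6 0.156
```

Call:
servo_tool(series=[[0,0,0,0,-0.1],[0,0,0,0,-0.1],[0,0,0,0,-0.1],[0,0,0,0,-0.1],[0,0,0,0,-0.1],[0,0,0,0,-0.1],[0,0,0,0,-0.1],[0,0,0,0,-0.1],[0,0,0,0,-0.1],[0,0,0,0,-0.1],[0,0,0,0,0],[0,0,0,0,0]])

```text
time: 16.2
tool_pos: [542.1, 90.8, 134.6]
tcp_rot: [3.141, 0.0, 3.017]
contact_force: [-2.0, 2.0, 0.6]
grip_width: 13.0
```

```bash
python3 avg.py 5
```

```text
t 16.4 Mz -0.001 ±0.013 M [ 0.242  0.279 -0.001] F [-1.7  1.4  1.3] pos [542.1  90.8 134.6] yaw 3.019 w 13.3 q6 -1.421 tau6 0.036
```

Torque has dropped back to the free value. Next I'll release gently and rise.

Call:
servo_tool(series=[[0.2,0,0,0,0],[0.3,0,0,0,0],[0.8,0,0,0,0],[0.8,0,0,0,0],[0.8,0,0,0,0],[0.8,0,0,0,0],[0.8,0,0,0,0],[0.8,0,0,0,0]])

```text
time: 17.4
tool_pos: [542.0, 90.7, 134.6]
tcp_rot: [3.142, -0.0, 3.02]
contact_force: [0.4, -0.6, -1.1]
grip_width: 73.2
```

Call:
servo_tool(series=[[0.8,0,0,-0.4,0],[0.8,0,0,-0.5,0],[0.8,0,0,-0.5,0],[0.8,0,0,-0.5,0],[0.8,0,0,-0.4,0],[0.8,0,0,0,0]])

```text
time: 18.15
tool_pos: [542.8, 90.7, 251.0]
tcp_rot: [3.141, 0.003, 3.02]
contact_force: [-1.0, -0.3, -0.5]
grip_width: 73.5
```

Run:
```python
from fit import *
im=cap('side','s8')
cv2.imwrite('pics/s8c.png',cv2.resize(im[240:380,170:330,::-1],None,fx=4,fy=4,interpolation=cv2.INTER_CUBIC))
b=cv2.imread('pics/side0.png')[295:375,200:300]; a=im[295:375,200:300,::-1]
c=cv2.imread('pics/s7.png')[295:375,200:300]
cv2.imwrite('pics/cmp.png',np.hstack([cv2.resize(q,None,fx=2.6,fy=4,interpolation=cv2.INTER_CUBIC) for q in(b,c,a)]))
m=bot.outline_of('side','knob_grip')[0]['mask']; print(fit({'side':m},[542,90.5,-.15]))
for l in('bushing_mid','foot_face'):
    for r in bot.pinpoint('side',l): print(l,r['p'],w('side',r['point']).round(1))
print(bot.get_obs()['time'])
```

```text
Traceback (most recent call last):
IndexError: list index out of range
```

View pics/s8c.png

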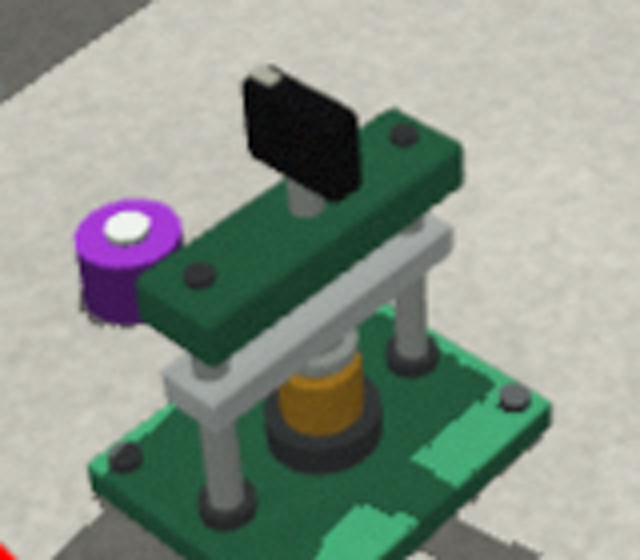

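View pics/cmp.png

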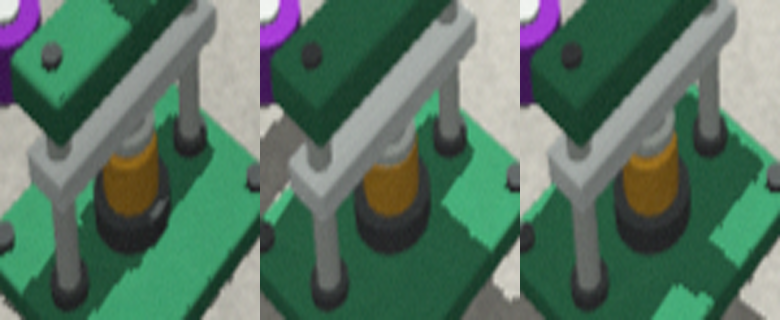

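The knob is back at its starting angle, with the white mark at crop (262,72), where it was at the start. The foot is visibly raised off the bushing, and the bushing stands upright on its anvil. I'm handing in.

```bash
python3 -c "
from h import *
print(bot.close_job(), bot.get_obs()['time'])"
```

```text
the job is handed in; nothing more can be done
the job is handed in; nothing more can be done
```

The knob was turned clockwise until the foot bottomed finger-tight on the bushing, then backed off a quarter turn and let go. I handed the job in a little after 18 s on the clock, and no verdict was reported.

- **Tightening:** I turned the knob about 1.57 rad. Contact began near 1.47 rad, judging by the torque rise. It ended at about 0.16 N m of static torque, from both joint 6 and the wrist moment. That is roughly 35–50 N of press, allowing for the 0.04 N m knob friction, and I held it for more than 0.5 s.
- **Back-off:** I turned it back 90° and the torque fell to the free-turning level. By my estimate the foot is about 4.7 mm clear of first touch, inside the 2.8–6.4 mm band. That figure comes from the angles turned; I did not measure the gap directly.
- **Last picture:** The side view shows the knob at its starting angle, the foot raised off the rim and the bushing upright on its anvil.
- **Failed or unclear checks:** My last check script stopped when the network did not find the knob, so the final knob angle and foot and bushing positions were not confirmed numerically. I did not re-measure the pick, washer, pins and wrench, but the gripper only worked above the press bridge and felt no unexpected contact. Early on, the side-camera silhouette fit put the bar about 0.15 rad off from what I read in the top view. I used the top-view value, and the grasp closed cleanly.

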